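# Hold the spindle-brake key turned

## Task

A colleague has to turn the router's spindle by hand while changing its collet, so the spindle brake must be held off. Take the brake key, the one with the flat bow, out of the wooden collet rack and put it into the key switch on the sloping switch box. Its pins are sticky: do not force the key, but wiggle it sideways while pressing lightly, until its collar sits down on the bezel; then turn it clockwise a quarter turn to its stop, against the return spring, and finish while still holding it turned there. Keep off the red stop button, and leave the round-knobbed cabinet key in the rack.

Things in the scene. Friction and masses are not known exactly. Their poses are not given: they have to be found in the camera images.
- brake_key: Brake key, 76 mm. Origin: middle of its collar's underside; z runs up to the bow, blade along -z. Black bow: flat, 36 (y) x 29 (z) x 10 mm (x), middle at z=31 mm. Steel stem 10 mm round, collar 18 mm round x 4 mm, neck 4 mm round to z=-7, blade 14 (y) x 4 (x) mm to z=-30, tapering below z=-23 to a tip 4 x 1.8 mm. Same after a half turn about z. Starts upright, collar on the rack
- key_tip (a point): Tip of the brake key's blade, 30 mm below the collar's underside
- key_switch: Key switch. Origin: middle of the keyhole in the top face of its 36 mm square steel bezel; z points out of the face (leaning 15 degrees from upright towards the box's front), y along the keyhole. Keyhole 16.4 (y) x 5.4 mm (x), 5 mm thick; bezel stands 8 mm above the lid. The 14 mm blade can turn only below the bezel, so only when the collar is within 2 mm of the face, and is trapped once turned
- keyhole (a point): As key_switch. Below, in the barrel's slot, two round-nosed sticky pins stand 1.5 to 2.7 mm into the blade's path, one from each end (+y end 10 mm deep, -y end 17 mm deep). A straight push jams on them (25 to 60 N), collar still 17 to 4 mm up; working the key to and fro along y (1.2 mm of room each way, 8 to 14 N sideways) under 5 to 12 N shifts each for good in a few strokes
- barrel (a joint): Turn of the switch barrel, rad: 0 at rest (slot in line with the keyhole), grows clockwise seen from above, stop at 1.571. Spring return: 0.05 N m at 0, 0.12 N m at the stop; springs back if let go. The key has about 0.1 rad of play in the barrel and the grip gives a little, so turn the hand about 1.75 rad
- switch_box: Grey sheet-metal switch box, fixed, 140 x 200 mm (x, y), front 53 and back 91 mm high, lid sloping 15 degrees down to the front (-x). Origin: centre of its underside. Key switch on the lid's left (+y) half, stop button on the right
- stop_button: Red mushroom stop button, 38 mm across, 29 mm high, on the lid 100 mm to the right (-y) of the key switch. Origin: centre of its base on the lid. Not to be touched
- collet_rack: Fixed hardwood rack, 64 x 200 x 42 mm high. Origin: centre of its underside, y along it. In its top: key slots at y=+64 and -64 mm (17 x 6 mm, 36 mm deep, along y) and between them, at y=+-21.5 mm, two fixed 26 mm collets that stand 17 mm above the top. The brake key stands in one of the slots, the cabinet key in the other
- cabinet_key: Other key, in the other slot: like the brake key but with a round black knob 22 mm across and 25 mm high instead of the flat bow. Same origin. Stays
Mind the look-alikes: they are no part of the job. Leave any turquoise look-alike of the brake_key alone.

How it is judged:
On the way, in this order (a step that is already met when the one before it is completed fails the run):
1. the brake key is lifted clear of the rack (z of key_tip in the frame of collet_rack above 0.048 m and contact force between the fingers and brake_key above 1 N), for 0.1 s.
2. the key is fully home in the switch, collar on the bezel, before it is turned (z of brake_key in the frame of key_switch below 0.002 m and x of brake_key in the frame of key_switch between -0.003 and 0.003 m and y of brake_key in the frame of key_switch between -0.003 and 0.003 m and angle between the z axis of brake_key and the z axis of key_switch, either way round below 0.12 rad and value of joint barrel below 0.25 rad), for 0.1 s.
3. the key is turned a quarter, to the stop (value of joint barrel above 1.4 rad), for 0.2 s.
At the end, for the whole second after the job is handed in: Through the last second: barrel turned at least 80 degrees (1.40 rad); key home (collar within 3 mm of the bezel and of the keyhole's middle, in line within 7 degrees), gripped with more than 3 N; cabinet key within 20 mm of where it stood (value of joint barrel above 1.4 rad and velocity of joint barrel below 0.3 rad/s and contact force between the fingers and brake_key above 3 N and z of brake_key in the frame of key_switch below 0.003 m and x of brake_key in the frame of key_switch between -0.003 and 0.003 m and y of brake_key in the frame of key_switch between -0.003 and 0.003 m and angle between the z axis of brake_key and the z axis of key_switch, either way round below 0.12 rad and distance of cabinet_key from where it was at the start of the episode below 0.02 m); the arm keeps its last pose, push and grip.
It fails at once if the key is forced in: contact forces on it in the switch add up to more than 100 N before it is turned (contact force between brake_key and switch_box above 100 N and value of joint barrel below 0.3 rad).
It fails at once if the stop button is touched (contact force between any of the arm, the fingers, brake_key and stop_button above 1 N).
It fails at once if the cabinet key is pulled out of the rack (distance of cabinet_key from where it was at the start of the episode above 0.03 m).
It also fails if it takes over 54 s, if anything falls off the work surface, if the arm or the gripper's body presses on something with over 40 N, if the wrist force passes 120 N, or if a joint passes its speed limit or range.

## Robot

A 6-joint arm with a two-finger parallel gripper is mounted at the origin on a cart in front of the work surface, level with it; the furniture and walls round the work are solid. World frame = base frame: x ahead of the robot, y to its left, z up, the work surface at z = 0. Lengths are in m, angles in rad, forces in N, time in s.
With the tool pointing down it reaches from about 0.25 to 0.725 m from the base axis. Payload 4 kg.
Tool frame: the origin (TCP) lies midway between the tips of the shut fingers; the grasp point (between the pads) lies 19 mm behind it; z points along the fingers, y is the line along which they close (so a half turn about z gives the same grasp; the last joint's range is limited). The gripper opens to 85 mm and grips with 20 to 120 N. Pads are 22 mm wide; open, the fingers measure 114 mm over their backs; the gripper's body (76 mm by 85 mm) begins 54 mm behind the grasp point. The pads swing forward as they close: fully open they stand 13 mm farther back than shut.
Start: joints at [-1.223, 0.241, 0.005, 1.335, 0, 1.571], TCP at [0.17, -0.47, 0.231] pointing down, gripper open.
Joint ranges: [-2.72, 2.72], [-1.05, 1.87], [-1.09, 1.28], [-1.99, 2.15], [-1.42, 1.44], [-3.14, 3.14]. Speed limits (rad/s): [2.79, 2.79, 3.14, 3.14, 3.14, 3.14].

## Interface

Orientations are given as a unit quaternion [x, y, z, w].
In Python, from workcell import get_obs, camera, job_done, silhouettes gives the robot as it stands. The module is installed in compiled form; this text tells all that it offers.
- The arm moves only by the tool drive_tool, never from a script. Its argument "increments" is a list of rows, each a list of 3 entries, a list of its own where there are three numbers: the shift along the world's x, y, z in mm, then the turn, a rotation vector about the world's x, y, z in degrees, then the opening, from 0 (shut) to 1 (fully open). A call has 1 to 8 rows; each row shifts and turns the commanded pose from where the row before left it; what a row does not reach is not made up. A row lasts 1/12 s, in which the tool goes at most 41.7 mm and 7.16 degrees, less where a joint would pass 70% of its speed; a pose out of reach is approached as far as the arm can. A call is refused whole if a number of a shift passes 41.7 or a number of a turn 7.16, either way. A call with a gripper value outside its range is refused whole. The fingers move at their own pace and stop on an object; the grip force is fixed at half the most. Time passes only in rows, so rows that do not move let the fingers close. It gives the time, the measured TCP pose, the force, the opening and the grip force at its end, in the units of the state.
- get_obs(): the state, without advancing time (a new reading comes with each control period).
- camera(name): name is "scene" or "top"; returns a dict with "image" (400x640x3 uint8, red, green, blue), "K" (3x3 intrinsics, pixels), "view" (4x4, takes a point from world to camera coordinates). Camera axes: x right, y down, z forward; pixel columns grow to the right and rows downward; lengths in m; the calibration is good to about 2 mm. A picture is of the moment at which its call begins. There is no depth.
- job_done(): hands the job in; it is judged then, once.
Trained networks look in a picture, given as the dict that the camera call returned (one of the last four; its "shot" number tells which), for a name from the list of things; names that differ only in an ending like _2 or _b are one class to them, and where a whole thing is asked for, a point or a joint stands for the part that bears it (a point fixed in the world has none). Each returns a list of dicts, best first, with "conf" (0 to 1); they miss things now and then, are a little off and sometimes report something else, mostly with a low value. They report only what shows in the picture. A call takes as long as a camera call. They do not tell look-alikes from the thing itself.
- silhouettes(query, picture): "region" (400x640 bool, what is visible of it) and "bbox" ([left, top, right, bottom] in pixels, round what is visible of it).
The state is a dict: "clock": time; "joint_pos": joint angles; "joint_vel": joint speeds; "tau": joint torques, N m; "eef_pos": TCP position; "tool_rot": TCP orientation; "ft_force": force on the tool from outside, world axes, zero at the start; "ft_torque": the same for the moment, N m; "grip_width": finger opening in m; "grasp_force": force on a finger pad.
Only numpy, scipy, OpenCV 4.12 (cv2) and the standard library are available. Lean on these libraries where they do the work, as an engineer would, in place of code of your own. Each camera call takes 0.05 s, during which the arm holds its last target. There are 200 camera calls.

## Working session

There is one attempt and no reset: what is moved stays moved. The work goes in short steps, Python scripts to look and compute and a tool call to move; the robot and the scene stay as the last step left them, time stands still between calls to the robot, and variables do not carry over. Pictures are saved under pics/ and viewed, at most 10 in all, crops included, and the job is handed in when it is done.

Besides the shell and the picture viewer there is one more tool, called after "Emit:" as name(argument=value, ...), one argument or row to a line, values as JSON. drive_tool: Moves the arm, as the interface text tells. Its arguments: {"type":"object","properties":{"increments":{"type":"array"}},"required":["increments"]}

```bash
mkdir -p pics; ls; python3 - <<'E'
from workcell import *
import cv2, numpy as np
for n in ("scene","top"):
    c=camera(n); cv2.imwrite(f"pics/{n}0.png",c["image"][:,:,::-1])
    np.savez(f"{n}0.npz",K=c["K"],view=c["view"],image=c["image"])
    print(n,c["K"].tolist(),np.round(c["view"],4).tolist())
    for q in ("brake_key","cabinet_key","key_switch","switch_box","collet_rack","stop_button"):
        print(q,[(round(d["conf"],2),d["bbox"],[round(float(v),1) for v in np.argwhere(d["region"]).mean(0)[::-1]]) for d in silhouettes(q,c)])
o=get_obs();print({k:np.round(v,3).tolist() for k,v in o.items()})
E
```

```text
pics
scene [[374.4419017582293, 0.0, 319.6328153422316], [0.0, 374.4419017582293, 197.58223723933142], [0.0, 0.0, 1.0]] [[-0.8403, -0.5421, -0.003, 0.5255], [-0.4024, 0.6275, -0.6666, 0.3124], [0.3632, -0.559, -0.7454, 0.8234], [0.0, 0.0, 0.0, 1.0]]
brake_key [(0.62, [439.3, 167.7, 454.1, 188.2], [442.4, 179.3]), (0.53, [319.5, 240.0, 331.4, 257.2], [324.1, 247.8]), (0.49, [226.5, 202.9, 240.5, 218.5], [234.6, 211.1])]
cabinet_key [(0.69, [285.7, 277.9, 296.8, 295.9], [290.9, 287.8]), (0.69, [270.0, 241.2, 345.7, 318.8], [307.2, 279.8])]
key_switch [(0.53, [364.0, 173.3, 380.7, 196.9], [372.7, 183.4])]
switch_box [(0.94, [338.7, 138.2, 412.8, 227.2], [372.9, 183.0])]
collet_rack [(0.9, [268.8, 235.7, 338.8, 318.4], [306.9, 279.7])]
stop_button [(0.46, [381.7, 152.9, 397.1, 168.2], [389.6, 160.9]), (0.46, [335.5, 137.3, 415.8, 228.6], [372.8, 182.7])]
top [[483.0688278165391, 0.0, 318.0028509512984], [0.0, 483.0688278165391, 201.22500652521734], [0.0, 0.0, 1.0]] [[-0.0245, -0.9997, 0.0057, 0.0023], [-0.9982, 0.0242, -0.0557, 0.6305], [0.0556, -0.0071, -0.9984, 1.3845], [0.0, 0.0, 0.0, 1.0]]
brake_key [(0.77, [420.9, 272.2, 440.5, 289.1], [428.9, 282.6]), (0.7, [264.6, 120.2, 291.7, 140.1], [276.6, 130.3]), (0.51, [269.2, 231.4, 281.7, 239.7], [274.7, 234.5])]
cabinet_key []
key_switch [(0.52, [356.6, 226.0, 369.1, 241.9], [363.0, 234.0])]
switch_box [(0.85, [335.9, 185.4, 421.2, 260.1], [377.9, 228.6])]
collet_rack [(0.78, [218.8, 222.5, 293.7, 243.5], [253.1, 234.2])]
stop_button [(0.6, [397.3, 227.8, 408.8, 242.8], [400.1, 233.0])]
{'clock': 0.7, 'joint_pos': [-1.223, 0.241, 0.005, 1.335, -0.0, 1.571], 'joint_vel': [0.001, 0.002, 0.0, 0.001, 0.001, -0.0], 'tau': [0.001, -37.207, 25.264, 0.001, 0.0, -0.0], 'eef_pos': [0.17, -0.47, 0.231], 'tool_rot': [0.985, 0.173, 0.0, 0.0], 'ft_force': [0.608, 0.706, -0.13], 'ft_torque': [0.062, -0.022, 0.023], 'grasp_force': 0.0, 'grip_width': 0.086}
```

```bash
python3 - <<'E'
import cv2, numpy as np
a=cv2.imread("pics/scene0.png");b=cv2.imread("pics/top0.png")
def crop(im,x0,y0,x1,y1,s): return cv2.resize(im[y0:y1,x0:x1],None,fx=s,fy=s,interpolation=cv2.INTER_CUBIC)
cv2.imwrite("pics/c1.png",crop(a,200,130,464,328,3))
cv2.imwrite("pics/c2.png",crop(b,200,100,464,298,3))
E
```

```text
(no output)
```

View pics/c1.png

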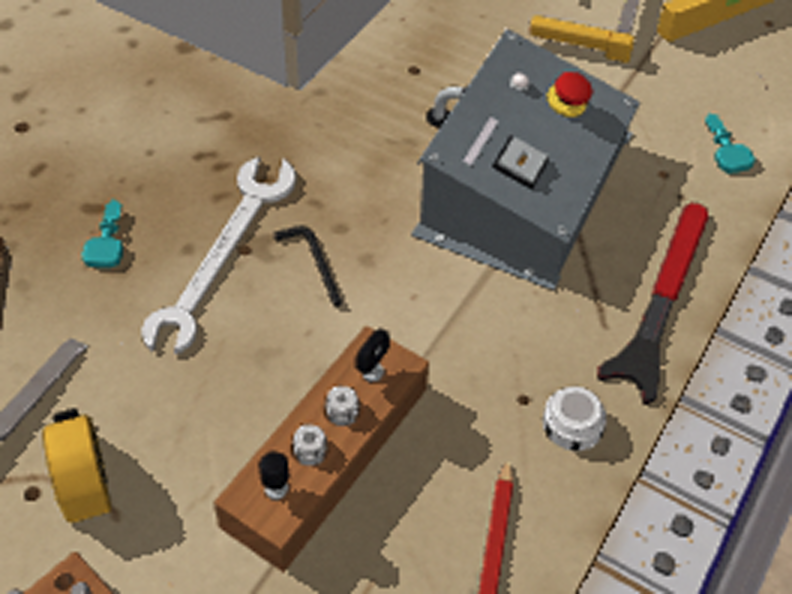

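View pics/c2.png

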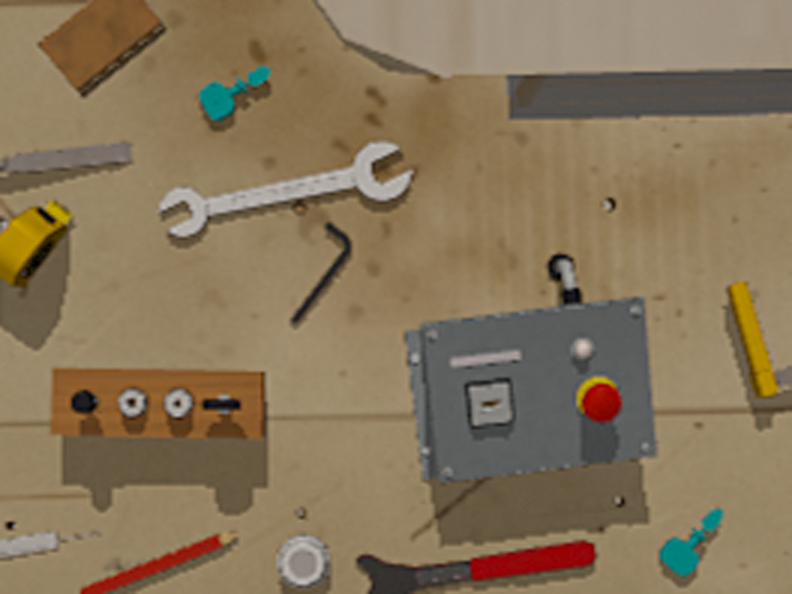

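The pictures show these brake-key candidates:
- **Black flat bow:** in the rack's right slot, at top px (274,234) and scene px (324,248).
- **Turquoise look-alikes:** at top px (429,283) and (277,130).
- **Round-knob cabinet key:** at top px (228,234).

I choose the black flat bow; the close crop confirms it. The key switch bezel is at top px (363,234) and the red button at (400,233).

```bash
cat > h.py <<'E'
import numpy as np, cv2
from scipy.optimize import minimize
from scipy.spatial.transform import Rotation as R
def proj(c,P):
    q=np.atleast_2d(P)@c["view"][:3,:3].T+c["view"][:3,3]; q=q@np.asarray(c["K"]).T; return q[:,:2]/q[:,2:]
def hullmask(c,P,s=4):
    m=np.zeros((400*s,640*s),np.uint8); p=(proj(c,P)+.5)*s
    cv2.fillConvexPoly(m,cv2.convexHull(np.round(p).astype(np.int32)),1)
    return cv2.resize(m.astype(np.float32),(640,400),interpolation=cv2.INTER_AREA)
def Rz(a): return R.from_euler('z',a).as_matrix()
def box(x,y,z): return np.array([[i,j,k] for i in x for j in y for k in z])
def ray(c,uv,z):
    V=c["view"]; d=V[:3,:3].T@np.linalg.solve(c["K"],[uv[0],uv[1],1]); o=-V[:3,:3].T@V[:3,3]
    return o+d*(z-o[2])/d[2]
def fit(pairs,P,x0):
    def cost(p):
        Q=P@Rz(p[2]).T+[p[0],p[1],0]
        return sum(np.abs(hullmask(c,Q)-m).sum()/m.sum() for c,m in pairs)
    best=None
    r=minimize(cost,x0,method="Nelder-Mead",options=dict(initial_simplex=np.array(x0)+np.array([[0,0,0],[.01,0,0],[0,.01,0],[0,0,.08]]),xatol=1e-5,fatol=1e-5))
    return r.x,r.fun
E
cat > m.py <<'E'
from h import *
from workcell import *
pc={n:camera(n) for n in ("scene","top")}
rack=box((-.032,.032),(-.1,.1),(0,.042))
bx=np.array([[x,y,z] for x,zt in((-.07,.053),(.07,.0905)) for y in(-.1,.1) for z in(0,zt)])
for q,P in(("collet_rack",rack),("switch_box",bx)):
    pr=[(pc[n],silhouettes(q,pc[n])[0]["region"].astype(np.float32)) for n in pc]
    m=pr[1][1]; c0=np.argwhere(m)[:].mean(0)[::-1]; x0=ray(pc["top"],c0,.04)
    for sel in(pr,pr[:1],pr[1:]):
        p,f=fit(sel,P,[x0[0],x0[1],0.02]); print(q,np.round(p,4),round(f,3))
for q in("brake_key","key_switch","stop_button"):
  for n in pc:
    for d in silhouettes(q,pc[n]): 
        print(q,n,round(d["conf"],2),np.round(np.argwhere(d["region"]).mean(0)[::-1],1),np.round(d["bbox"],1))
for n in pc:
    # dark pixels of the bow in the neighbourhood
    im=pc[n]["image"].astype(int); u,v={"scene":(324,247),"top":(274,234)}[n]
    g=im.max(2)<50; w=np.zeros_like(g); w[v-10:v+11,u-9:u+10]=1; a=np.argwhere(g&w)
    print(n,"dark",len(a),a.mean(0)[::-1],a.min(0)[::-1],a.max(0)[::-1])
E
python3 m.py
```

```text
collet_rack [ 0.5418  0.1774 -0.0379] 0.295
collet_rack [ 0.5433  0.179  -0.0385] 0.115
collet_rack [ 0.5406  0.1756 -0.0493] 0.139
switch_box [ 0.5471 -0.1836  0.0831] 0.273
switch_box [ 0.5468 -0.1806  0.0855] 0.119
switch_box [ 0.544  -0.1841  0.08  ] 0.149
brake_key scene 0.75 [234.4 209.7] [227.2 199.2 240.4 218.9]
brake_key scene 0.53 [324.1 247.5] [322.6 239.5 331.4 254.8]
brake_key scene 0.5 [442.5 179.2] [436.5 165.9 455.  187.4]
brake_key top 0.55 [273.6 234.5] [268.3 228.8 279.7 236.4]
brake_key top 0.52 [276.6 131.2] [266.7 123.2 290.7 140.6]
key_switch scene 0.51 [373.2 183.5] [365.5 177.6 382.2 194.9]
key_switch top 0.81 [363.3 234.3] [358.6 226.3 369.9 241.7]
stop_button scene 0.56 [389.4 161.2] [382.4 156.2 395.5 169.1]
stop_button top 0.62 [377.7 228.7] [337.  186.5 421.7 260.3]
scene dark 97 [323.84536082 246.70103093] [319 240] [329 254]
top dark 30 [273.3 234.2] [268 233] [279 235]
```

```bash
cat > m2.py <<'E'
from h import *
from workcell import *
from scipy.optimize import least_squares
pc={n:camera(n) for n in ("scene","top")}
cen={}
for n,(u,v) in {"scene":(373,183),"top":(363,234)}.items():
    im=pc[n]["image"]; s=im[v-12:v+13,u-12:u+13].max(2); 
    print(n); print("\n".join(" ".join(f"{x:3d}" for x in r) for r in s))
# bow triangulation
def tri(a,b):
    f=lambda P: np.r_[proj(pc["scene"],P)[0]-a, proj(pc["top"],P)[0]-b]
    r=least_squares(f,[.54,.11,.07]); return r.x,r.fun
print("bow",tri([323.85,246.7],[273.3,234.2]))
print("bezel",tri([373.0,183.5],[363.2,234.2]))
for n in pc:
  print(n,"pred bow",proj(pc[n],[.539,.1135,.073]))
E
python3 m2.py
```

```text
scene
115 181 187 191 135 104 104 105 105 106 103 104 103 103 104 104 103 105 106 107 105 104 104 104 103
155 185 189 172  83  97 104 104 103 103 103 104 104 102 105 104 105 104 103 106 106 105 105 104 104
180 188 193 118  98 102 105 104 106 103 104 103 101 104 102 102 103 103 102 103 104 104 104 104 104
187 191 154 106 104 103 104 103 102 103 101 103 103 102 103 102 102 104 102 104 106 105 104 105 104
190 171 114 103 104 104 105 101  80  55 109 102 101 102 103 102 104 103 102 105 105 105 107 105 103
193 136  75  99 105 105 105 106  40  69 153 146 118 104 101 101 103 102 103 105 103 104 104 104 104
154  81  98 103 105 104 106  85  42 148 161 158 158 144 118 103 101 102 103 104 103 104 104 105 104
112 101 104 102 104 108 109  43 107 158 157 156 159 156 153 131 104 102 102 103 104 103 106 104 105
103 101 103 105 107 108  65  36 150 158 157 158 156 154 153 156 154 117 102 104 105 103 105 105 104
100 103 106 106 107  86  21 107 156 158 157 155 156 123 149 156 153 152 141 117 104 101 103 105 103
 99 101 105 107 110  45  66 152 161 155 158 157 133  97 109 171 156 154 155 157 146 122 105 10
[... 3524 characters left out ...]
6  98  84  69  71  72  73  74  74  72  73  71  73  71  71  70  73  87  97  97  96  94
 95  95  94  95  96  88  72  69  70  71  70  69  70  70  72  70  69  69  73  89  97  97  96  96  95
 93  94  95  96  97  99  86  68  67  69  72  76  77  78  78  78  79  69  84  97  96  95  96  96  96
 94  93  95  96  96  97  87  75  77  77  89  99  98  98 100  99  99  88  86  96  95  96  97  96  96
bow (array([0.5390975 , 0.11387842, 0.07298007]), array([ 0.16071798,  0.01113218, -0.09417701, -0.16018191]))
bezel (array([ 0.53425751, -0.13475507,  0.0774354 ]), array([ 0.66446371,  0.04890086, -0.292594  , -0.6035088 ]))
scene pred bow [[324.12915994 246.61447992]]
top pred bow [[273.34226911 234.07173949]]
```

```bash
cat > m3.py <<'E'
from h import *
from workcell import *
pc={n:camera(n) for n in ("scene","top")}
pr=[]
for n,(u,v),t in (("scene",(373,183),125),("top",(363,234),115)):
    g=pc[n]["image"].max(2); w=np.zeros_like(g); w[v-8:v+9,u-8 if n=="scene" else u-8:u+10]=1
    w=np.zeros_like(g); w[v-9:v+10,u-8:u+10]=1
    m=((g>t)&(w>0)).astype(np.uint8); k,l=cv2.connectedComponents(m); m=(l==l[v+4,u]).astype(np.uint8)
    cs,_=cv2.findContours(m,cv2.RETR_EXTERNAL,cv2.CHAIN_APPROX_NONE); f=np.zeros_like(m); cv2.drawContours(f,cs,-1,1,-1); pr.append((pc[n],f.astype(np.float32)))
    print(n,f.sum(),np.argwhere(f).mean(0)[::-1])
T=R.from_euler('y',-15,degrees=True).as_matrix()
P=box((-.018,.018),(-.018,.018),(0,))@T.T
def run(sel,zf=None):
    def cost(p):
        z=p[3] if zf is None else zf
        Q=P@Rz(p[2]).T+[p[0],p[1],z]
        return sum(np.abs(hullmask(c,Q,8)-m).sum() for c,m in sel)
    x0=np.array([.535,-.135,.083,.0775]); n=4 if zf is None else 3
    s=np.vstack([x0[:n]]+[x0[:n]+np.eye(n)[i]*[.004,.004,.05,.004][i] for i in range(n)])
    r=minimize(cost,x0[:n],method="Nelder-Mead",options=dict(initial_simplex=s)); return np.round(r.x,4),r.fun
print("free",run(pr)); 
for z in(.075,.0765,.078): print(z,run(pr,z))
print("each",run(pr[:1],.0765),run(pr[1:],.0765))
for b in((.546,-.182,.083),): 
    q=run(pr)[0]; d=Rz(b[2]).T@[q[0]-b[0],q[1]-b[1],0]; print("in box",d,"z expected",.072+np.tan(np.radians(15))*d[0]+.008/np.cos(np.radians(15)))
E
python3 m3.py
```

```text
scene 124 [373.95967742 182.45967742]
top 151 [363.0397351  234.33112583]
free (array([ 0.5331, -0.1348,  0.1192,  0.0819]), np.float64(35.4375))
0.075 (array([ 0.5335, -0.1371,  0.1318]), np.float64(72.609375))
0.0765 (array([ 0.5333, -0.1367,  0.1275]), np.float64(61.96875))
0.078 (array([ 0.5335, -0.1368,  0.1131]), np.float64(52.078125))
each (array([ 0.536 , -0.1403,  0.1158]), np.float64(11.625)) (array([ 0.5323, -0.1352,  0.1236]), np.float64(18.296875))
in box [-0.00894249  0.04810698  0.        ] z expected 0.07788607701563899
```

Emit:
drive_tool(
  increments=[
    [[0,0,0],[0,0,-7],1],
    [[20,40,0],[0,0,-7],1],
  ],
)

```text
clock: 1.67
eef_pos: [0.1876, -0.4378, 0.2307]
tool_rot: [0.999, 0.047, -0.0, 0.002]
ft_force: [1.9, -1.2, 0.7]
grip_width: 0.0854
grasp_force: 0.0
```

```bash
python3 -c "
from workcell import *;import numpy as np
o=get_obs();print({k:np.round(v,3).tolist() for k,v in o.items()})"
```

```text
{'clock': 1.667, 'joint_pos': [-1.165, 0.192, -0.059, 1.317, -0.002, 1.883], 'joint_vel': [0.83, -0.712, -0.902, -0.136, 0.065, 2.248], 'tau': [-7.154, -31.968, 26.0, 0.683, -0.538, -2.264], 'eef_pos': [0.188, -0.438, 0.231], 'tool_rot': [0.999, 0.047, -0.0, 0.002], 'ft_force': [1.889, -1.236, 0.659], 'ft_torque': [-0.033, -0.135, -0.044], 'grasp_force': 0.0, 'grip_width': 0.085}
```

Emit:
drive_tool(
  increments=[
    [[9.4,14.7,0],[0,0,7.08],1],
    [[9.4,14.7,0],[0,0,7.08],1],
    [[9.4,14.7,0],[0,0,7.08],1],
    [[9.4,14.7,0],[0,0,7.08],1],
    [[9.4,14.7,0],[0,0,7.08],1],
    [[9.4,14.7,0],[0,0,7.08],1],
    [[9.4,14.7,0],[0,0,7.08],1],
    [[9.4,14.7,0],[0,0,7.08],1],
  ],
)

```text
clock: 2.33
eef_pos: [0.2643, -0.3151, 0.2314]
tool_rot: [0.853, 0.523, 0.0, 0.0]
ft_force: [-1.2, 0.4, -0.1]
grip_width: 0.0856
grasp_force: 0.0
```

Emit:
drive_tool(
  increments=[
    [[9.4,14.7,0],[0,0,7.08],1],
    [[9.4,14.7,0],[0,0,7.08],1],
    [[9.4,14.7,0],[0,0,7.08],1],
    [[9.4,14.7,0],[0,0,7.08],1],
    [[9.4,14.7,0],[0,0,7.08],1],
    [[9.4,14.7,0],[0,0,7.08],1],
    [[9.4,14.7,0],[0,0,7.08],1],
    [[9.4,14.7,0],[0,0,7.08],1],
  ],
)

```text
clock: 3.0
eef_pos: [0.3396, -0.1975, 0.2315]
tool_rot: [0.503, 0.865, -0.0, 0.0]
ft_force: [0.1, 0.3, -0.3]
grip_width: 0.0852
grasp_force: 0.0
```

Emit:
drive_tool(
  increments=[
    [[9.4,14.7,0],[0,0,7.08],1],
    [[9.4,14.7,0],[0,0,7.08],1],
    [[9.4,14.7,0],[0,0,7.08],1],
    [[9.4,14.7,0],[0,0,7.08],1],
    [[9.4,14.7,0],[0,0,7.08],1],
    [[9.4,14.7,0],[0,0,7.08],1],
    [[9.4,14.7,0],[0,0,7.08],1],
    [[9.4,14.7,0],[0,0,7.08],1],
  ],
)

```text
clock: 3.67
eef_pos: [0.4148, -0.0798, 0.2314]
tool_rot: [0.032, 0.999, -0.0, 0.0]
ft_force: [0.4, -0.2, 1.9]
grip_width: 0.0854
grasp_force: 0.0
```

Emit:
drive_tool(
  increments=[
    [[9.4,14.7,0],[0,0,7.08],1],
    [[9.4,14.7,0],[0,0,7.08],1],
    [[9.4,14.7,0],[0,0,7.08],1],
    [[9.4,14.7,0],[0,0,7.08],1],
    [[9.4,14.7,0],[0,0,7.08],1],
    [[9.4,14.7,0],[0,0,7.08],1],
    [[9.4,14.7,0],[0,0,7.08],1],
    [[9.4,14.7,0],[0,0,7.08],1],
  ],
)

```text
clock: 4.33
eef_pos: [0.49, 0.0378, 0.2313]
tool_rot: [-0.446, 0.895, -0.0, 0.0]
ft_force: [0.4, 0.9, 0.7]
grip_width: 0.0854
grasp_force: 0.0
```

Emit:
drive_tool(
  increments=[
    [[9.4,14.7,0],[0,0,7.08],1],
    [[9.4,14.7,0],[0,0,7.08],1],
    [[9.4,14.7,0],[0,0,7.08],1],
    [[9.4,14.7,0],[0,0,7.08],1],
    [[9.4,14.7,0],[0,0,7.08],1],
    [[0,0,0],[0,0,0],1],
    [[0,0,0],[0,0,0],1],
    [[0,0,0],[0,0,0],1],
  ],
)

```text
clock: 5.0
eef_pos: [0.5361, 0.1102, 0.2311]
tool_rot: [-0.694, 0.72, 0.0, -0.0]
ft_force: [0.4, -0.7, -1.0]
grip_width: 0.0857
grasp_force: 0.0
```

```bash
cat > st.py <<'E'
from workcell import *;import numpy as np
from scipy.spatial.transform import Rotation as R
o=get_obs()
for k in("clock","joint_pos","eef_pos","ft_force","ft_torque","grip_width","grasp_force"): print(k,np.round(o[k],4).tolist())
print(np.round(R.from_quat(o["tool_rot"]).as_matrix(),4).tolist())
E
python3 st.py
```

```text
clock 5.0
joint_pos [0.2028, 0.3359, 0.1346, 1.3704, -0.0003, -1.3314]
eef_pos [0.5361, 0.1102, 0.2311]
ft_force [0.3965, -0.7033, -0.9733]
ft_torque [0.0484, -0.0697, -0.0487]
grip_width 0.0857
grasp_force 0.0
[[-0.0366, -0.9993, -0.0009], [-0.9993, 0.0366, -0.0005], [0.0005, 0.0008, -1.0]]
```

Emit:
drive_tool(
  increments=[
    [[1.5,1.8,-25],[0,0,0],1],
    [[1.5,1.8,-25],[0,0,0],1],
    [[0,0,-25],[0,0,0],1],
    [[0,0,-25],[0,0,0],1],
    [[0,0,-25],[0,0,0],0.6],
    [[0,0,-25],[0,0,0],0.4],
    [[0,0,-15],[0,0,0],0.4],
    [[0,0,-10],[0,0,0],0.4],
  ],
)

```text
clock: 5.67
eef_pos: [0.5377, 0.1128, 0.0544]
tool_rot: [-0.694, 0.72, 0.001, -0.002]
ft_force: [0.1, 0.8, 0.7]
grip_width: 0.0387
grasp_force: 0.0
```

```bash
python3 st.py; python3 - <<'E'
from workcell import *; import cv2,numpy as np
a=camera("scene")["image"][:,:,::-1]; b=camera("top")["image"][:,:,::-1]
f=lambda im,u,v:cv2.resize(im[v-40:v+40,u-50:u+50],None,fx=4,fy=4,interpolation=cv2.INTER_CUBIC)
cv2.imwrite("pics/g1.png",np.hstack([f(a,324,247),f(b,274,234)]))
E
```

```text
clock 5.6667
joint_pos [0.2069, 0.4776, -0.1382, 0.9587, -0.0002, -1.3265]
eef_pos [0.5377, 0.1128, 0.0544]
ft_force [0.0829, 0.8236, 0.7437]
ft_torque [-0.0234, -0.0124, -0.048]
grip_width 0.0387
grasp_force 0.0
[[-0.0374, -0.9993, -0.0035], [-0.9993, 0.0374, -0.001], [0.0011, 0.0035, -1.0]]
```

View pics/g1.png

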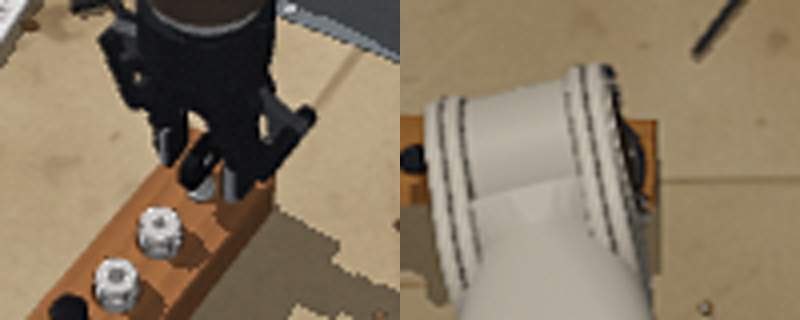

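The left half (scene) shows the black bow at crop (200,160), between the two fingers. In the right half the arm blocks the top view. Next I close and lift.

Emit:
drive_tool(
  increments=[
    [[1,0.5,0],[0,0,0],0.3],
    [[0,0,0],[0,0,0],0],
    [[0,0,0],[0,0,0],0],
    [[0,0,0],[0,0,0],0],
    [[0,0,0],[0,0,0],0],
    [[0,0,0],[0,0,0],0],
    [[0,0,0],[0,0,0],0],
  ],
)

```text
clock: 6.35
eef_pos: [0.5405, 0.1148, 0.0577]
tool_rot: [-0.695, 0.719, -0.0, 0.0]
ft_force: [-3.6, -0.0, 5.8]
grip_width: 0.0089
grasp_force: 59.4
```

```bash
python3 st.py
```

```text
clock 6.35
joint_pos [0.2091, 0.4762, -0.1304, 0.9635, 0.0002, -1.3269]
eef_pos [0.5405, 0.1148, 0.0577]
ft_force [-3.5861, -0.0404, 5.8069]
ft_torque [-0.0396, 0.9064, -0.0543]
grip_width 0.0089
grasp_force 59.4121
[[-0.0348, -0.9994, 0.0007], [-0.9994, 0.0348, 0.0003], [-0.0003, -0.0006, -1.0]]
```

Emit:
drive_tool(
  increments=[
    [[0,0,5],[0,0,0],0],
    [[0,0,15],[0,0,0],0],
    [[0,0,20],[0,0,0],0],
    [[0,0,25],[0,0,0],0],
    [[0,0,25],[0,0,0],0],
    [[0,0,20],[0,0,0],0],
    [[0,0,0],[0,0,0],0],
    [[0,0,0],[0,0,0],0],
  ],
)

```text
clock: 7.02
eef_pos: [0.5421, 0.1149, 0.168]
tool_rot: [-0.695, 0.719, -0.001, 0.002]
ft_force: [-0.3, 0.4, -1.9]
grip_width: 0.0091
grasp_force: 58.6
```

```bash
python3 st.py
```

```text
clock 7.0167
joint_pos [0.2089, 0.3773, 0.0281, 1.2168, -0.0003, -1.3269]
eef_pos [0.5421, 0.1149, 0.168]
ft_force [-0.2581, 0.447, -1.9404]
ft_torque [-0.0699, 0.0092, -0.0251]
grip_width 0.0091
grasp_force 58.5798
[[-0.035, -0.9994, 0.0047], [-0.9994, 0.035, 0.0007], [-0.0009, -0.0047, -1.0]]
```

Emit:
drive_tool(
  increments=[
    [[-2,-15,0],[0,0,3.6],0],
    [[-2,-21,0],[0,0,3.5],0],
    [[-2,-21,0],[0,0,0],0],
    [[-2,-21,0],[0,0,0],0],
    [[-2,-21,0],[0.27,-3,0],0],
    [[-2,-21,0],[0.27,-3,0],0],
    [[-2,-21,0],[0.27,-3,0],0],
    [[-2,-21,0],[0.27,-3,0],0],
  ],
)

```text
clock: 7.68
eef_pos: [0.5235, -0.0483, 0.1646]
tool_rot: [0.734, -0.671, 0.071, -0.077]
ft_force: [0.6, -0.6, -0.9]
grip_width: 0.0089
grasp_force: 58.6
```

Emit:
drive_tool(
  increments=[
    [[-2,-21,0],[0.27,-3,0],0],
    [[-2,-21,0],[0,0,0],0],
    [[-2,-21,0],[0,0,0],0],
    [[-2,-21,0],[0,0,0],0],
    [[-2,-6,0],[0,0,0],0],
    [[0,0,0],[0,0,0],0],
    [[0,0,0],[0,0,0],0],
    [[0,0,0],[0,0,0],0],
  ],
)

```text
clock: 8.35
eef_pos: [0.5142, -0.1364, 0.1656]
tool_rot: [0.732, -0.669, 0.088, -0.097]
ft_force: [-0.3, 0.6, -1.4]
grip_width: 0.0091
grasp_force: 58.6
```

```bash
python3 st.py; python3 - <<'E'
from workcell import *; import cv2,numpy as np
p=camera("scene");q=camera("top");np.savez("s2.npz",image=p["image"],t=q["image"]);a=p["image"][:,:,::-1]; b=q["image"][:,:,::-1]
f=lambda im,u,v:cv2.resize(im[v-40:v+40,u-40:u+40],None,fx=5,fy=5,interpolation=cv2.INTER_CUBIC)
cv2.imwrite("pics/g2.png",np.hstack([f(a,373,175),f(b,363,234)]))
E
```

```text
clock 8.35
joint_pos [-0.3186, 0.1676, -0.3017, 0.8609, 0.104, -1.9665]
eef_pos [0.5142, -0.1364, 0.1656]
ft_force [-0.3067, 0.5527, -1.4227]
ft_torque [-0.0389, 0.3127, -0.0027]
grip_width 0.0091
grasp_force 58.5773
[[0.0898, -0.9621, 0.2576], [-0.996, -0.0864, 0.0243], [-0.0012, -0.2587, -0.966]]
```

View pics/g2.png

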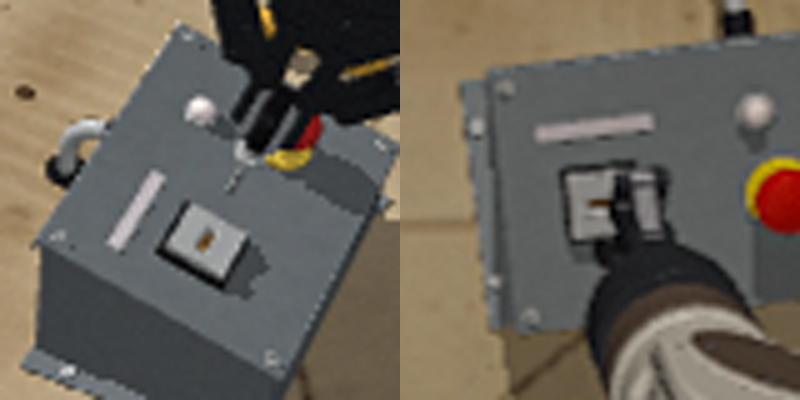

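The left half (scene) shows the key hanging with its tip at crop (229,190), which is scene px ~(378.8,173). The keyhole is at crop (206,240), scene px ~(374,183). The right half (top) shows the bezel partly hidden by a finger, with the hand leaning to the front as planned.

```bash
cat > m4.py <<'E'
from h import *
from workcell import *
from scipy.optimize import least_squares
pc={n:camera(n) for n in ("scene","top")}
f=lambda P: np.r_[proj(pc["scene"],P)[0]-[373.8,182.45], proj(pc["top"],P)[0]-[363.0,234.3]]
r=least_squares(f,[.53,-.13,.08]); print("keyhole",r.x,r.fun)
o=get_obs(); M=R.from_quat(o["tool_rot"]).as_matrix(); t=o["eef_pos"]
for s in (.0457,.0157,.0117,-.0008): print(s,np.round(t+M[:,2]*s,4),proj(pc["scene"],t+M[:,2]*s),proj(pc["top"],t+M[:,2]*s))
im=pc["scene"]["image"]; s=im[160:182,374:396].max(2)
print("\n".join(f"{160+i} "+" ".join(f"{x:3d}" for x in w) for i,w in enumerate(s)))
# lid corners predicted from box pose, for yaw/pos check
bx=np.array([[x,y,z] for x,z in((-.07,.053),(.07,.0905)) for y in(-.1,.1)])
for b in((.546,-.183,.083),(.546,-.184,.1)):
    Q=bx@Rz(b[2]).T+[b[0],b[1],0]
    for n in pc: print(b,n,np.round(proj(pc[n],Q),1).tolist())
E
python3 m4.py
python3 - <<'E'
import cv2,numpy as np
a=cv2.imread("pics/top0.png")[175:270,325:430]; b=cv2.imread("pics/scene0.png")[130:235,330:425]
A=cv2.resize(a,None,fx=4,fy=4,interpolation=cv2.INTER_CUBIC);B=cv2.resize(b,None,fx=3.9,fy=3.62,interpolation=cv2.INTER_CUBIC)
B=cv2.resize(b,(380,A.shape[0]),interpolation=cv2.INTER_CUBIC)
cv2.imwrite("pics/lid.png",np.hstack([A,B])); print(A.shape,B.shape)
E
```

```text
keyhole [ 0.53317186 -0.13406338  0.08291039] [ 0.30879805  0.02273661 -0.13588377 -0.28073459]
0.0457 [ 0.5265 -0.1354  0.1221] [[378.09943339 172.91913203]] [[364.86043274 236.66748012]]
0.0157 [ 0.5188 -0.1361  0.1511] [[382.15770942 165.92429759]] [[366.35845976 239.82822499]]
0.0117 [ 0.5177 -0.1362  0.1549] [[382.71396101 164.96554373]] [[366.56347161 240.26078737]]
-0.0008 [ 0.5145 -0.1365  0.167 ] [[384.47610875 161.92831028]] [[367.21242502 241.63003915]]
160  73  72  70  73  72  75 104 101  83  30  12  16  17  13  44  97  86  33  18  22 101 139
161 103  73  69  72  72  72 100 104  48  17  12  15  11  26  93 104  54  24  20  67 139 133
162 106 105 106  77  71  67  88  99  30  14  14  12   7  69 100  84  31  22  34 137 139 126
163 105 107 108 106 106 104 133 129  34   8  11  12  27  96 103  52  20  21  85 121 119  97
164 107 106 105 105 106 115 159 167  55   5   7   5  70 102  82  25  18  59 113 109 129  81
165 104 105 108 106 104 114 182 162 120  77  27  48  69 117 222 179 123 127 129 158 165 101
166 105 105 108 106 104 104 152 164 150 108  99 115 190 227 232 172 158 160 159
[... 1088 characters left out ...]
 108 106 106 106 107 108 110
179 159 158 162 160 122 105 106 108 108 108 107 108 107 110 110 111 109 109 106 107 106 108
180 127 154 162 158 156 146 122 106 108 106 109 106 106 107 110 108 108 107 108 107 108 108
181 100 113 177 159 158 162 161 152 124 109 106 108 106 107 106 107 108 107 107 108 107 108
(0.546, -0.183, 0.083) scene [[411.3, 164.5], [386.9, 209.8], [369.3, 140.7], [340.5, 182.5]]
(0.546, -0.183, 0.083) top [[417.1, 249.8], [346.5, 257.5], [413.9, 199.7], [341.8, 207.5]]
(0.546, -0.184, 0.1) scene [[411.0, 163.9], [387.9, 209.5], [368.8, 140.6], [341.0, 182.8]]
(0.546, -0.184, 0.1) top [[417.8, 249.2], [347.4, 258.1], [413.8, 199.2], [341.8, 208.1]]
(380, 420, 3) (380, 380, 3)
```

View pics/lid.png

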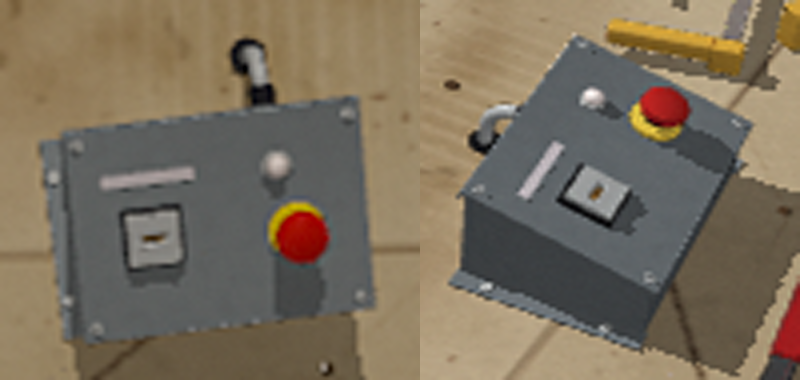

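The lid corners match the box pose (0.546,-0.183, yaw≈0.09) to about 1 px, and the keyhole triangulates to about (0.534,-0.135,0.081). I'll bring the tip to about 7 mm above it and look again.

Emit:
drive_tool(
  increments=[
    [[2,0.2,-11],[0,0,0],0],
    [[2,0.2,-11],[0,0,0],0],
    [[2.2,0,-13.3],[0,0,0],0],
    [[0,0,0],[0,0,0],0],
    [[0,0,0],[0,0,0],0],
  ],
)

```text
clock: 8.97
eef_pos: [0.5202, -0.1363, 0.1304]
tool_rot: [0.732, -0.669, 0.087, -0.096]
ft_force: [-0.5, 0.7, -1.4]
grip_width: 0.0093
grasp_force: 58.6
```

```bash
python3 st.py; cat > m5.py <<'E'
from h import *
from workcell import *
import sys
pc={n:camera(n) for n in ("scene","top")}
o=get_obs(); M=R.from_quat(o["tool_rot"]).as_matrix(); t=o["eef_pos"]
for s in (.0457,.0157): print(s,np.round(t+M[:,2]*s,4),proj(pc["scene"],t+M[:,2]*s),proj(pc["top"],t+M[:,2]*s))
im=pc["scene"]["image"]; s=im[168:192,364:390].max(2)
print("    "+" ".join(f"{x:3d}" for x in range(364,390)))
print("\n".join(f"{168+i} "+" ".join(f"{x:3d}" for x in w) for i,w in enumerate(s)))
f=lambda im,u,v:cv2.resize(im[v-20:v+20,u-20:u+20,::-1],(400,400),interpolation=cv2.INTER_CUBIC)
cv2.imwrite("pics/%s.png"%sys.argv[1],np.hstack([f(pc["scene"]["image"],377,178),f(pc["top"]["image"],363,232)]))
E
python3 m5.py g3
```

```text
clock 8.9667
joint_pos [-0.314, 0.2138, -0.3449, 0.7716, 0.1025, -1.9621]
eef_pos [0.5202, -0.1363, 0.1304]
ft_force [-0.5459, 0.6701, -1.4191]
ft_torque [-0.0, 0.3358, 0.0528]
grip_width 0.0093
grasp_force 58.57
[[0.0898, -0.9623, 0.2569], [-0.996, -0.0865, 0.0242], [-0.0011, -0.2581, -0.9661]]
0.0457 [ 0.5331 -0.1358  0.0876] [[374.59452059 180.90395584]] [[363.65422446 234.04446997]]
0.0157 [ 0.5253 -0.1365  0.1166] [[378.46117282 174.30833183]] [[365.07740155 237.07302284]]
    364 365 366 367 368 369 370 371 372 373 374 375 376 377 378 379 380 381 382 383 384 385 386 387 388 389
168 103 104 106 103 103 106 108 107 108 106 104 109  44  30  95 104  36  22  29  27  13  47  98  85  33  17
169 148 108 104 107 106 106 108 107 107 108 105 108 107 101 102  67  22  15  18  19  24  95 103  51  21  17
170 195 175 114 106 108 107 107 107 109 108 110 108 107 101  82  29  12  13  14  15  69  98  87  35  18  34
171 198 138 109 107 108 106 109 106 106 107 106 107  88  93  45  13  13  12  11  24  96 105  39  18   6  82
172 178  86 100 106 108 107 106 106 105 108 105 106 129 152  60  13  10  10  
[... 1382 characters left out ...]
 159 116 113  77  26  68  73  73 106 109 109 108 107
186 109  46  12  15  35  76 114 143 163 159 158 157 160 163 116  91  25  49  73  73  73  74 106 108 107 109
187 110 109  83  28   9  15  50 101 118 142 158 158 161 163 168  68  35  70  75  74  73  72 106 109 109 109
188 108 109 109 110  62  23  11  34  74 103 130 163 162 166 134  35  66  76  75  75  74  71  71 105 106 109
189 108 109 110 110 108 110  60  14  16  31  75 103 149 173  73  50  72  75  73  75  72  71 105 111 108 108
190 108 106 107 108 111 111 109 109  47   8  16  32  80 101  36  69  76  76  74  73  72  72  74 108 110 109
191 107 108 107 109 107 109 110 110 109  84  31  10  17  18  51  74  75  75  73  73  73  73  72  75  75 108
```

View pics/g3.png

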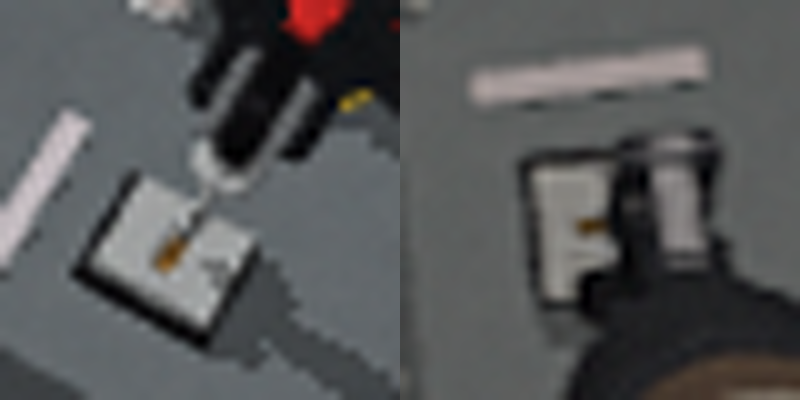

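The left half (scene) shows the tip at px (375.0,181.0), almost over the keyhole at (373.7,182.4). Only about +0.6 mm in x and +0.5 mm in y is left. The right half (top) shows the tip hidden and the keyhole's left end at crop (590,225). I descend along the key axis in small steps.

Emit:
drive_tool(
  increments=[
    [[0.6,0.5,0],[0,0,0],0],
    [[0.4,0,-1.45],[0,0,0],0],
    [[0.4,0,-1.45],[0,0,0],0],
    [[0.4,0,-1.45],[0,0,0],0],
    [[0.4,0,-1.45],[0,0,0],0],
    [[0.4,0.1,-1.45],[0,0,0],0],
    [[0.4,0.1,-1.45],[0,0,0],0],
    [[0,0,0],[0,0,0],0],
  ],
)

```text
clock: 9.73
eef_pos: [0.5236, -0.1362, 0.1219]
tool_rot: [0.731, -0.669, 0.088, -0.097]
ft_force: [0.2, 0.1, -0.4]
grip_width: 0.0091
grasp_force: 58.6
```

```bash
cat >> st.py <<'E'
M=R.from_quat(o["tool_rot"]).as_matrix(); t=np.array(o["eef_pos"]); f=np.array(o["ft_force"]); a=.09
X=np.array([np.cos(15*np.pi/180)*np.cos(a),np.cos(15*np.pi/180)*np.sin(a),np.sin(15*np.pi/180)]);Y=np.array([-np.sin(a),np.cos(a),0]);N=np.cross(X,Y)
S=np.array([X,Y,N]); tip=t+M[:,2]*.0457
print("tip",np.round(tip,4),"switch-frame tip rel (.534,-.135,.081) mm",np.round(S@(tip-[.534,-.135,.081])*1e3,2),"F",np.round(S@f,1))
E
python3 st.py
```

```text
clock 9.7333
joint_pos [-0.3115, 0.2283, -0.3517, 0.7488, 0.1016, -1.9588]
eef_pos [0.5236, -0.1362, 0.1219]
ft_force [0.1591, 0.1217, -0.4002]
ft_torque [-0.0127, 0.3398, 0.0096]
grip_width 0.0091
grasp_force 58.5709
[[0.0888, -0.962, 0.2581], [-0.996, -0.0857, 0.0235], [-0.0005, -0.2592, -0.9658]]
tip [ 0.5354 -0.1352  0.0777] switch-frame tip rel (.534,-.135,.081) mm [ 0.45 -0.28 -3.52] F [ 0.1  0.1 -0.4]
```

Emit:
drive_tool(
  increments=[
    [[0.4,0,-1.45],[0,0,0],0],
    [[0.4,0,-1.45],[0,0,0],0],
    [[0.4,0.1,-1.45],[0,0,0],0],
    [[0,0,0],[0,0,0],0],
  ],
)

```text
clock: 10.07
eef_pos: [0.525, -0.1357, 0.1177]
tool_rot: [0.732, -0.669, 0.088, -0.097]
ft_force: [-0.4, 1.9, -2.2]
grip_width: 0.0093
grasp_force: 58.8
```

```bash
python3 st.py; python3 m5.py g4 | tail -24 | cut -c1-90
```

```text
clock 10.0667
joint_pos [-0.3101, 0.235, -0.3554, 0.7378, 0.1024, -1.9579]
eef_pos [0.525, -0.1357, 0.1177]
ft_force [-0.3654, 1.8842, -2.2424]
ft_torque [0.4556, 0.2416, 0.1274]
grip_width 0.0093
grasp_force 58.7895
[[0.0895, -0.9618, 0.2587], [-0.996, -0.0861, 0.0244], [-0.0012, -0.2599, -0.9656]]
tip [ 0.5368 -0.1345  0.0735] switch-frame tip rel (.534,-.135,.081) mm [ 0.82  0.2  -7.93] F [-0.8  1.9 -2.1]
168 102 103 104 105 103 105 107 108 110 111  53  20  22  71 102  52  17  15  13  11  34  6
169 148 109 105 106 105 105 108 108 110  92  31  21  29  96  81  30  13  14  14   9  76  6
170 195 173 112 107 108 107 106 108 110  70  21  13  93 103  48  26  20  21  14  27  97 10
171 197 139 108 106 106 108 107 107 108  85  40  49  97  82  30  24  29  23  10  69 102  6
172 177  85 100 108 107 107 107 107 108 107 104  99 103  50  18  17  20  17  45  98  85  3
173 122 102 106 107 107 107 107 107 107 106 103 101  63  22  10  14  13  27  94 105  45  1
174 110 107 108 106 107 106 107 104 105 105  87  94  29  13  14  13   7  68  99  68  25  3
175 105 108 107 106 106  83  57 113 107 103 131 170
[... 795 characters left out ...]
 160 158 100  87  68  99 106 107 110 110 122  35  47  74  73 10
185  29   7  37  76 106 147 159 159 156 135 170 161 112 107 110 117  70  23  71  75  71 10
186 109  47  12  15  36  73 114 142 164 158 160 160 158 161 118  91  25  48  74  75  73  7
187 110 109  83  29  10  15  49 100 118 142 158 158 162 164 168  60  34  71  74  74  74  7
188 108 109 109 112  62  24  12  36  73 101 130 163 164 166 136  33  65  75  73  74  72  7
189 108 107 107 110 110 109  61  12  14  32  76 104 149 170  71  47  72  75  74  75  75  7
190 109 108 106 109 111 112 110 111  48  10  15  30  81 101  35  69  76  75  74  73  74  7
191 108 108 107 108 108 110 109 112 109  85  28   9  17  18  50  72  74  74  74  76  72  7
```

Emit:
drive_tool(
  increments=[
    [[0.3,0.5,-1],[0,0,0],0],
    [[0.4,0,-1.45],[0,0,0],0],
    [[0.3,0.1,-1],[0,0,0],0],
    [[0,0,0],[0,0,0],0],
  ],
)

```text
clock: 10.5
eef_pos: [0.526, -0.1355, 0.1143]
tool_rot: [0.732, -0.669, 0.088, -0.097]
ft_force: [-1.3, 1.1, -1.1]
grip_width: 0.0088
grasp_force: 58.8
```

```bash
python3 st.py|grep -v joint
```

```text
clock 10.5
eef_pos [0.526, -0.1355, 0.1143]
ft_force [-1.2605, 1.1407, -1.053]
ft_torque [0.4558, 0.2965, 0.1417]
grip_width 0.0088
grasp_force 58.7573
[[0.089, -0.9619, 0.2586], [-0.996, -0.0858, 0.0234], [-0.0003, -0.2597, -0.9657]]
tip [ 0.5378 -0.1344  0.0702] switch-frame tip rel (.534,-.135,.081) mm [  0.89   0.23 -11.46] F [-1.4  1.2 -0.7]
```

Emit:
drive_tool(
  increments=[
    [[0.3,0.3,-1],[0,0,0],0],
    [[0.3,0,-1],[0,0,0],0],
    [[0.2,0,-1],[0,0,0],0],
    [[0,0,0],[0,0,0],0],
  ],
)

```text
clock: 10.83
eef_pos: [0.5268, -0.1354, 0.1116]
tool_rot: [0.731, -0.669, 0.089, -0.097]
ft_force: [-1.5, 1.0, 1.6]
grip_width: 0.0089
grasp_force: 59.2
```

```bash
python3 st.py|grep -v joint
```

```text
clock 10.8333
eef_pos [0.5268, -0.1354, 0.1116]
ft_force [-1.4903, 0.9551, 1.6064]
ft_torque [0.3458, 0.3962, 0.076]
grip_width 0.0089
grasp_force 59.1852
[[0.0888, -0.9618, 0.259], [-0.9961, -0.0857, 0.0231], [-0.0, -0.26, -0.9656]]
tip [ 0.5387 -0.1343  0.0675] switch-frame tip rel (.534,-.135,.081) mm [  1.06   0.24 -14.31] F [-0.9  1.1  1.9]
```

Emit:
drive_tool(
  increments=[
    [[0.3,0,-1],[0,0,0],0],
    [[0.2,0,-1],[0,0,0],0],
    [[0,0,0],[0,0,0],0],
  ],
)

```text
clock: 11.08
eef_pos: [0.5273, -0.1354, 0.1103]
tool_rot: [0.731, -0.669, 0.089, -0.097]
ft_force: [-5.2, 2.9, 7.1]
grip_width: 0.0091
grasp_force: 60.2
```

```bash
python3 st.py|grep -v joint
```

```text
clock 11.0833
eef_pos [0.5273, -0.1354, 0.1103]
ft_force [-5.1626, 2.9145, 7.1038]
ft_torque [0.4296, 0.7997, 0.1187]
grip_width 0.0091
grasp_force 60.1731
[[0.0887, -0.9617, 0.2594], [-0.9961, -0.0857, 0.0229], [0.0002, -0.2604, -0.9655]]
tip [ 0.5391 -0.1344  0.0662] switch-frame tip rel (.534,-.135,.081) mm [  1.17   0.13 -15.64] F [-2.9  3.4  8.1]
```

Emit:
drive_tool(
  increments=[
    [[-0.4,2,0],[0,0,0],0],
    [[0,0,0],[0,0,0],0],
  ],
)

```text
clock: 11.25
eef_pos: [0.5272, -0.135, 0.1103]
tool_rot: [0.731, -0.67, 0.09, -0.096]
ft_force: [-2.8, -4.3, 5.1]
grip_width: 0.0091
grasp_force: 59.6
```

Emit:
drive_tool(
  increments=[
    [[0.2,-2,0],[0,0,0],0],
    [[0.1,-1,0],[0,0,0],0],
    [[0,0,0],[0,0,0],0],
  ],
)

```text
clock: 11.5
eef_pos: [0.5273, -0.1355, 0.1102]
tool_rot: [0.732, -0.669, 0.088, -0.098]
ft_force: [-4.4, 4.2, 7.6]
grip_width: 0.0089
grasp_force: 60.1
```

```bash
python3 st.py|grep -v joint
```

```text
clock 11.5
eef_pos [0.5273, -0.1355, 0.1102]
ft_force [-4.3902, 4.1862, 7.5625]
ft_torque [0.5822, 0.8403, 0.1846]
grip_width 0.0089
grasp_force 60.1295
[[0.0896, -0.9615, 0.2596], [-0.996, -0.0859, 0.0257], [-0.0024, -0.2609, -0.9654]]
tip [ 0.5392 -0.1344  0.0661] switch-frame tip rel (.534,-.135,.081) mm [  1.15   0.17 -15.76] F [-1.9  4.6  8.3]
```

Emit:
drive_tool(
  increments=[
    [[-0.3,3.5,0],[0,0,0],0],
    [[0,0,0],[0,0,0],0],
    [[0.45,-5,0],[0,0,0],0],
    [[0,0,0],[0,0,0],0],
    [[-0.45,5,0],[0,0,0],0],
    [[0,0,0],[0,0,0],0],
  ],
)

```text
clock: 12.0
eef_pos: [0.5269, -0.1347, 0.1097]
tool_rot: [0.731, -0.67, 0.09, -0.095]
ft_force: [-3.2, -4.8, 2.7]
grip_width: 0.0092
grasp_force: 59.0
```

Emit:
drive_tool(
  increments=[
    [[0.45,-5,0],[0,0,0],0],
    [[0,0,0],[0,0,0],0],
  ],
)

```text
clock: 12.17
eef_pos: [0.527, -0.1358, 0.1094]
tool_rot: [0.732, -0.669, 0.086, -0.099]
ft_force: [-3.7, 6.3, 5.7]
grip_width: 0.0094
grasp_force: 59.4
```

```bash
python3 st.py|grep -v joint
```

```text
clock 12.1667
eef_pos [0.527, -0.1358, 0.1094]
ft_force [-3.7425, 6.3155, 5.7464]
ft_torque [1.2228, 0.6435, 0.3297]
grip_width 0.0094
grasp_force 59.4113
[[0.091, -0.9617, 0.2585], [-0.9958, -0.0863, 0.0293], [-0.0059, -0.2601, -0.9656]]
tip [ 0.5388 -0.1345  0.0653] switch-frame tip rel (.534,-.135,.081) mm [  0.61   0.08 -16.45] F [-1.6  6.6  6.4]
```

Emit:
drive_tool(
  increments=[
    [[-0.4,6.3,-0.6],[0,0,0],0],
    [[0,0,0],[0,0,0],0],
    [[0.7,-7.6,0],[0,0,0],0],
    [[0,0,0],[0,0,0],0],
    [[-0.7,7.6,0],[0,0,0],0],
    [[0,0,0],[0,0,0],0],
  ],
)

```text
clock: 12.67
eef_pos: [0.5268, -0.1336, 0.1086]
tool_rot: [0.731, -0.67, 0.09, -0.095]
ft_force: [-1.6, -6.4, 0.7]
grip_width: 0.0093
grasp_force: 58.6
```

Emit:
drive_tool(
  increments=[
    [[0.7,-7.6,0],[0,0,0],0],
    [[0,0,0],[0,0,0],0],
  ],
)

```text
clock: 12.83
eef_pos: [0.5272, -0.1374, 0.1083]
tool_rot: [0.732, -0.669, 0.086, -0.099]
ft_force: [-2.1, 4.3, 1.7]
grip_width: 0.0091
grasp_force: 59.1
```

```bash
python3 st.py|grep -v joint
```

```text
clock 12.8333
eef_pos [0.5272, -0.1374, 0.1083]
ft_force [-2.0994, 4.284, 1.72]
ft_torque [1.0566, 0.6122, 0.2953]
grip_width 0.0091
grasp_force 59.0703
[[0.0909, -0.9619, 0.2578], [-0.9958, -0.0862, 0.0293], [-0.006, -0.2594, -0.9658]]
tip [ 0.539  -0.1361  0.0642] switch-frame tip rel (.534,-.135,.081) mm [  0.32  -1.55 -17.51] F [-1.2  4.5  2.1]
```

Emit:
drive_tool(
  increments=[
    [[-0.3,3.8,0],[0,0,0],0],
    [[0.3,0,-1],[0,0,0],0],
    [[0.3,0,-1],[0,0,0],0],
    [[0.2,0,-1],[0,0,0],0],
    [[0,0,0],[0,0,0],0],
  ],
)

```text
clock: 13.25
eef_pos: [0.5278, -0.1354, 0.1057]
tool_rot: [0.731, -0.669, 0.088, -0.096]
ft_force: [-3.7, -0.2, 0.9]
grip_width: 0.0092
grasp_force: 59.1
```

```bash
python3 st.py|grep -v joint
```

```text
clock 13.25
eef_pos [0.5278, -0.1354, 0.1057]
ft_force [-3.6515, -0.2282, 0.9203]
ft_torque [-0.1908, 0.9493, -0.0023]
grip_width 0.0092
grasp_force 59.0547
[[0.0887, -0.9621, 0.258], [-0.9961, -0.0856, 0.0232], [-0.0002, -0.2591, -0.9659]]
tip [ 0.5395 -0.1343  0.0615] switch-frame tip rel (.534,-.135,.081) mm [  0.36   0.16 -20.24] F [-3.3  0.1  1.8]
```

Emit:
drive_tool(
  increments=[
    [[0,0,-1],[0,0,0],0],
    [[0.1,0,-1],[0,0,0],0],
    [[0.2,0,-1],[0,0,0],0],
    [[0,0,0],[0,0,0],0],
  ],
)

```text
clock: 13.58
eef_pos: [0.5283, -0.1351, 0.1036]
tool_rot: [0.732, -0.669, 0.088, -0.097]
ft_force: [-6.2, 0.7, 6.7]
grip_width: 0.009
grasp_force: 60.0
```

```bash
python3 st.py|grep -v joint
```

```text
clock 13.5833
eef_pos [0.5283, -0.1351, 0.1036]
ft_force [-6.1801, 0.6515, 6.6692]
ft_torque [0.0977, 1.2412, 0.1172]
grip_width 0.009
grasp_force 60.0202
[[0.089, -0.9617, 0.2591], [-0.996, -0.0858, 0.0238], [-0.0007, -0.2602, -0.9655]]
tip [ 0.5401 -0.134   0.0595] switch-frame tip rel (.534,-.135,.081) mm [  0.39   0.44 -22.41] F [-4.2  1.2  8. ]
```

Emit:
drive_tool(
  increments=[
    [[-0.7,3.5,0],[0,0,0],0],
    [[0,0,0],[0,0,0],0],
    [[0.7,-7.2,0],[0,0,0],0],
    [[0,0,0],[0,0,0],0],
    [[-0.7,7.4,0],[0,0,0],0],
    [[0,0,0],[0,0,0],0],
  ],
)

```text
clock: 14.08
eef_pos: [0.5282, -0.1336, 0.1031]
tool_rot: [0.731, -0.67, 0.091, -0.095]
ft_force: [-2.0, -6.9, -0.1]
grip_width: 0.0091
grasp_force: 58.7
```

Emit:
drive_tool(
  increments=[
    [[0.7,-7.4,0],[0,0,0],0],
    [[0,0,0],[0,0,0],0],
  ],
)

```text
clock: 14.25
eef_pos: [0.5285, -0.1371, 0.1028]
tool_rot: [0.732, -0.668, 0.087, -0.099]
ft_force: [-2.0, 5.4, 2.2]
grip_width: 0.0087
grasp_force: 59.2
```

```bash
python3 st.py|grep -v joint
```

```text
clock 14.25
eef_pos [0.5285, -0.1371, 0.1028]
ft_force [-1.9793, 5.3574, 2.1777]
ft_torque [1.2276, 0.6592, 0.3548]
grip_width 0.0087
grasp_force 59.1676
[[0.0913, -0.9615, 0.2591], [-0.9958, -0.0866, 0.0293], [-0.0058, -0.2607, -0.9654]]
tip [ 0.5404 -0.1358  0.0587] switch-frame tip rel (.534,-.135,.081) mm [  0.3   -1.33 -23.2 ] F [-0.9  5.5  2.5]
```

Emit:
drive_tool(
  increments=[
    [[-0.5,7.6,-0.7],[0,0,0],0],
    [[0,0,0],[0,0,0],0],
    [[0.7,-7.8,-0.3],[0,0,0],0],
    [[0,0,0],[0,0,0],0],
    [[-0.7,7.8,0],[0,0,0],0],
    [[0,0,0],[0,0,0],0],
  ],
)

```text
clock: 14.75
eef_pos: [0.5284, -0.1332, 0.1019]
tool_rot: [0.731, -0.67, 0.09, -0.095]
ft_force: [0.8, -6.0, -2.1]
grip_width: 0.0094
grasp_force: 58.5
```

Emit:
drive_tool(
  increments=[
    [[0.5,-4,0],[0,0,0],0],
    [[0.2,0,-0.6],[0,0,0],0],
    [[0,0,0],[0,0,0],0],
  ],
)

```text
clock: 15.0
eef_pos: [0.5288, -0.1351, 0.1011]
tool_rot: [0.732, -0.669, 0.088, -0.097]
ft_force: [-0.1, -1.0, -1.1]
grip_width: 0.009
grasp_force: 58.7
```

```bash
python3 st.py|grep -v joint
```

```text
clock 15.0
eef_pos [0.5288, -0.1351, 0.1011]
ft_force [-0.1281, -1.0281, -1.129]
ft_torque [-0.0271, 0.3272, -0.0481]
grip_width 0.009
grasp_force 58.6983
[[0.0891, -0.9618, 0.2589], [-0.996, -0.0857, 0.0241], [-0.001, -0.26, -0.9656]]
tip [ 0.5406 -0.134   0.0569] switch-frame tip rel (.534,-.135,.081) mm [  0.21   0.37 -24.96] F [-0.5 -1.  -1. ]
```

Both pins have given way, with no axial force left. I descend to the collar.

Emit:
drive_tool(
  increments=[
    [[0.25,0,-1],[0,0,0],0],
    [[0.25,0,-1],[0,0,0],0],
    [[0.25,0,-1],[0,0,0],0],
    [[0.25,0,-1],[0,0,0],0],
    [[0,0,0],[0,0,0],0],
  ],
)

```text
clock: 15.42
eef_pos: [0.5296, -0.1352, 0.098]
tool_rot: [0.732, -0.669, 0.088, -0.097]
ft_force: [-3.0, 1.3, 4.6]
grip_width: 0.0091
grasp_force: 59.7
```

```bash
python3 st.py|grep -v joint
```

```text
clock 15.4167
eef_pos [0.5296, -0.1352, 0.098]
ft_force [-2.9908, 1.3393, 4.5638]
ft_torque [0.1888, 0.745, 0.0489]
grip_width 0.0091
grasp_force 59.7114
[[0.0891, -0.9617, 0.2593], [-0.996, -0.0859, 0.0236], [-0.0005, -0.2603, -0.9655]]
tip [ 0.5415 -0.1341  0.0538] switch-frame tip rel (.534,-.135,.081) mm [  0.25   0.23 -28.19] F [-1.6  1.6  5.1]
```

Emit:
drive_tool(
  increments=[
    [[-0.4,3.5,-0.7],[0,0,0],0],
    [[0,0,0],[0,0,0],0],
    [[0.7,-7.4,0],[0,0,0],0],
    [[0,0,0],[0,0,0],0],
    [[-0.4,3.7,0],[0,0,0],0],
    [[0,0,0],[0,0,0],0],
  ],
)

```text
clock: 15.92
eef_pos: [0.5298, -0.1359, 0.0979]
tool_rot: [0.731, -0.669, 0.089, -0.097]
ft_force: [-4.5, -0.9, 7.2]
grip_width: 0.0087
grasp_force: 60.1
```

```bash
python3 st.py|grep -v joint; python3 m5.py g5 >/dev/null
```

```text
clock 15.9167
eef_pos [0.5298, -0.1359, 0.0979]
ft_force [-4.5278, -0.9086, 7.1737]
ft_torque [-0.1128, 0.9112, 0.024]
grip_width 0.0087
grasp_force 60.0621
[[0.0886, -0.9615, 0.2601], [-0.9961, -0.0859, 0.0218], [0.0014, -0.261, -0.9653]]
tip [ 0.5417 -0.1349  0.0538] switch-frame tip rel (.534,-.135,.081) mm [  0.33  -0.61 -28.25] F [-2.6 -0.5  8.1]
```

View pics/g5.png

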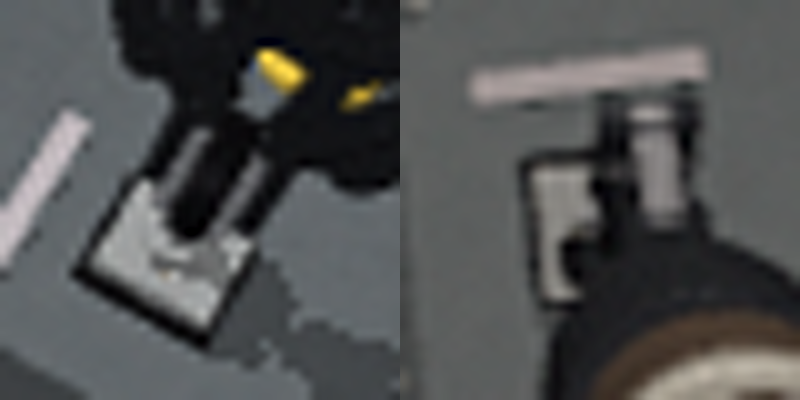

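The left half shows the collar on the bezel at crop (195,250) with no gap. It holds firm under 9 N and no longer sinks when wiggled, so the key is home. I turn it clockwise about the key axis.

Emit:
drive_tool(
  increments=[
    [[0,0,0],[1.5,0.1,-5.8],0],
    [[0,0,0],[1.5,0.1,-5.8],0],
    [[0,0,0],[1.5,0.1,-5.8],0],
    [[0,0,0],[1.5,0.1,-5.8],0],
    [[0,0,0],[0,0,0],0],
  ],
)

```text
clock: 16.43
eef_pos: [0.5283, -0.1355, 0.0975]
tool_rot: [-0.575, 0.808, -0.068, 0.112]
ft_force: [-8.3, 1.3, 10.6]
grip_width: 0.0085
grasp_force: 60.9
```

```bash
cat >> st.py <<'E'
yt=S@M[:,1]; print("tool y angle in switch frame deg",np.degrees(np.arctan2(yt[1],yt[0])),"axis err deg",np.degrees(np.arccos(-(S@M[:,2])[2])),"TCP sw",np.round(S@(t-[.534,-.135,.081])*1e3,2),"T",np.round(S@np.array(o["ft_torque"]),3))
E
python3 st.py
```

```text
clock 16.4333
joint_pos [-0.3044, 0.2633, -0.379, 0.683, 0.0958, -1.5299]
eef_pos [0.5283, -0.1355, 0.0975]
ft_force [-8.3271, 1.2787, 10.5812]
ft_torque [0.1996, 1.6294, 0.1614]
grip_width 0.0085
grasp_force 60.857
[[-0.3138, -0.9134, 0.2594], [-0.9439, 0.3296, 0.0188], [-0.1027, -0.239, -0.9656]]
tip [ 0.5402 -0.1347  0.0534] switch-frame tip rel (.534,-.135,.081) mm [ -1.18  -0.23 -28.25] F [-5.2  2.  12.3]
tool y angle in switch frame deg 155.76951411204803 axis err deg 0.2738933104391543 TCP sw [-1.24 -0.02 17.45] T [0.375 1.605 0.067]
```

Emit:
drive_tool(
  increments=[
    [[-0.5,0,0],[1.5,0.1,-5.8],0],
    [[-0.3,0,0],[1.5,0.1,-5.8],0],
    [[0,0,0],[1.5,0.1,-5.8],0],
    [[0,0,0],[1.5,0.1,-5.8],0],
    [[0,0,0],[1.5,0.1,-5.8],0],
    [[0,0,0],[1.5,0.1,-5.8],0],
    [[0,0,0],[1.5,0.1,-5.8],0],
    [[0,0,0],[1.5,0.1,-5.8],0],
  ],
)

```text
clock: 17.1
eef_pos: [0.5268, -0.1342, 0.0972]
tool_rot: [-0.197, 0.972, -0.019, 0.128]
ft_force: [-11.3, 3.3, 11.9]
grip_width: 0.0093
grasp_force: 61.1
```

```bash
python3 st.py|tail -2
```

```text
tip [ 0.5386 -0.1335  0.053 ] switch-frame tip rel (.534,-.135,.081) mm [ -2.72   1.03 -28.26] F [-7.5  4.3 14.3]
tool y angle in switch frame deg 107.78318121167777 axis err deg 0.580210153607229 TCP sw [-2.62  1.49 17.44] T [1.285 1.818 0.12 ]
```

Emit:
drive_tool(
  increments=[
    [[-0.5,0.4,0],[1.5,0.1,-5.8],0],
    [[-0.4,0.3,0],[1.5,0.1,-5.8],0],
    [[0,0,0],[1.5,0.1,-5.8],0],
    [[0,0,0],[1.5,0.1,-5.8],0],
    [[0,0,0],[1.5,0.1,-5.8],0],
    [[0,0,0],[0,0,0],0],
    [[0,0,0],[0,0,0],0],
  ],
)

```text
clock: 17.68
eef_pos: [0.5266, -0.1328, 0.0971]
tool_rot: [0.058, 0.99, 0.013, 0.127]
ft_force: [-7.3, 4.2, 9.2]
grip_width: 0.009
grasp_force: 60.8
```

```bash
python3 st.py|tail -2
```

```text
tip [ 0.5382 -0.1323  0.0529] switch-frame tip rel (.534,-.135,.081) mm [ -3.03   2.29 -28.24] F [-4.3  4.9 10.6]
tool y angle in switch frame deg 78.18820033066886 axis err deg 0.7547710771058435 TCP sw [-2.78  2.83 17.45] T [1.384 1.348 0.329]
```

Emit:
drive_tool(
  increments=[
    [[0,0,0],[0.5,0,-1.9],0],
    [[0,0,0],[0,0,0],0],
    [[0,0,0],[0,0,0],0],
    [[0,0,0],[0,0,0],0],
  ],
)

```text
clock: 18.02
eef_pos: [0.5265, -0.1328, 0.0971]
tool_rot: [0.075, 0.989, 0.015, 0.127]
ft_force: [-8.2, 4.3, 10.4]
grip_width: 0.009
grasp_force: 61.3
```

```bash
python3 st.py|tail -2; python3 m5.py g6 >/dev/null
```

```text
tip [ 0.5381 -0.1323  0.0529] switch-frame tip rel (.534,-.135,.081) mm [ -3.09   2.32 -28.28] F [-4.9  5.  12. ]
tool y angle in switch frame deg 76.27078547649795 axis err deg 0.7554181693223785 TCP sw [-2.84  2.86 17.42] T [1.367 1.303 0.637]
```

View pics/g6.png

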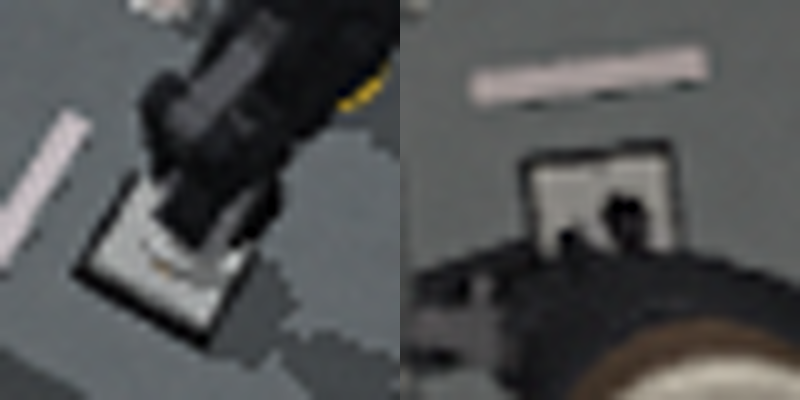

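The picture shows the collar flat on the bezel and the hand turned a quarter. The twist moment rose 0.3 N m over the last 1.9°, so the barrel is on its stop. I hand the job in.

```bash
python3 -c "
from workcell import *
print(job_done())"
```

```text
the job is handed in; nothing more can be done
None
```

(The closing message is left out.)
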